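# Restart a tripped socket strip

### The job

The socket strip on the worktop has tripped and must be restarted. With a fingertip, press the red main switch to off, then push the yellow reset button fully in and let it come back up, and only then press the red main switch on again (a switch is on when its white-dot end is down). Only press: leave the two black outlet switches as they are, never push the reset while the main switch is on, and do not pick up or shift any of the things standing around the strip.

Things in the scene. Friction and masses are not known exactly. Their poses are not given: they have to be found in the camera images.
- strip: Grey base of the socket strip, fixed to the worktop, 136 (x) x 330 (y) x 12 mm, with 39 mm high end cheeks. Origin: centre of its underside; y runs along the strip, +x is its far side from the robot (yaw varies by 0.3 rad). On it stand four white modules side by side, 78 mm apart, in any order: red main rocker, yellow reset button, and two outlets each with a black rocker.
- main_module: White module that carries the red rocker, 126 (x) x 74 (y) x 34 mm, axes as the strip. Origin: centre of its underside, 12 mm above the worktop; its top is 46 mm above the worktop. All four modules have this size; on each the pivot of the switch, or the button's axis, is at local x = -0.022, y = 0.
- main_switch (a joint): Red rocker, 64 (local x) x 36 mm, slightly V-shaped. +0.18 = on (far, white-dot half down), -0.18 = off (near, ridged half down), at its stops; starts on. The half that is down lies level, its face 52 mm above the worktop; the other slopes up 0.36 rad, its end 11 mm higher. About 2.5 N on the raised end moves it; it has no spring and stays where it is left, so press to the stop.
- main_on_end (a point): On the face of the red rocker at the far, white-dot end, 21 mm from the pivot; moves with the rocker. Press down here to switch on.
- main_off_end (a point): On the face of the red rocker at the near end (three grey ridges), 21 mm from the pivot. Press down here to switch off.
- reset_button (a joint): Yellow round push button, 32 mm across, 12 mm proud of its module in a low black collar (2 mm proud). Slides straight down: 0 = out, 0.006 = fully in; spring-loaded, about 2 N to start and 5.4 N fully in; comes back up by itself.
- reset_top (a point): Centre of the top face of the yellow button (58 mm above the worktop when out); moves with it.
- outlet_switch_a (a joint): Black rocker of one outlet module, same size and working as the red one; starts on and must stay on.
- outlet_a_on_end (a point): On the face of black rocker a at the white-dot end, 21 mm from its pivot.
- outlet_switch_b (a joint): Black rocker of the other outlet module; starts off and must stay off.
- outlet_b_on_end (a point): On the face of black rocker b at the white-dot end, 21 mm from its pivot.
- mug: Loose white mug, 82 x 114 x 91 mm with its handle, past the strip's left end. Origin: middle of the underside.
- spice_jar: Loose glass spice jar with green lid, 46 mm across, 106 mm high, just past the strip's right end. Origin: centre of the underside.
- espresso_cup: Loose white espresso cup with a green band, 61 x 86 x 51 mm, farther past the right end. Origin: middle of the underside.
- tin: Loose small food tin, 57 mm across, 72 mm high, behind the strip. Origin: centre of the underside.
- fish_tin: Loose flat tin, 63 x 105 x 24 mm, behind the strip. Origin: centre of the underside.
- spoon: Loose steel teaspoon, 132 x 26 x 9 mm, lying behind the strip. Origin: centre of the underside.

How it is judged:
By the outcome, as a careful person would: the job done as asked, in the order asked, and still so for the second after the job is handed in, with the robot touching nothing.
It also fails if it takes over 42 s, if anything falls off the work surface, if the arm or the gripper's body presses on something with over 40 N, if the wrist force passes 120 N, or if a joint passes its speed limit or range.

### The arm

A 6-joint arm with a two-finger parallel gripper is mounted at the origin on a cart in front of the work surface, level with it; the furniture and walls round the work are solid. World frame = base frame: x ahead of the robot, y to its left, z up, the work surface at z = 0. Lengths are in m, angles in rad, forces in N, time in s.
With the tool pointing down it reaches from about 0.35 to 0.975 m from the base axis. Payload 4.9 kg.
Tool frame: the origin (TCP) lies at the very end of the fingers, on their centre line; the grasp point (between the pads) lies 19 mm behind it; z points along the fingers, y is the line along which they close (so a half turn about z gives the same grasp; the last joint's range is limited). The gripper opens to 85 mm and grips with 20 to 120 N. Pads are 22 mm wide; open, the fingers measure 114 mm over their backs; the gripper's body (76 mm by 85 mm) begins 54 mm behind the grasp point. The pads swing forward as they close: fully open they stand 13 mm farther back than shut.
Start: joints at [-1.422, 0.053, 1.613, -0, 1.476, -0.119], TCP at [0.165, -0.603, 0.231] pointing down, gripper open.
Joint ranges: [-3.01, 3.01], [-1.01, 2.22], [0.06, 2.58], [-1.02, 4.17], [0.09, 2.62], [-3.14, 3.14]. Speed limits (rad/s): [2.57, 2.57, 3.14, 3.14, 3.14, 3.14].

### API

Orientations are given as a unit quaternion [w, x, y, z].
In Python, from plant import * gives the robot as it stands.
- The arm moves only by the tool jog_arm, never from a script. Its argument "moves" is a list that holds one entry, the list of rows, each a list of 7 numbers: the finger opening in cm, from 0 to 8.54, then the shift along the tool's x, y, z in cm, then the turn, a rotation vector about the tool's x, y, z in rad. A call has 1 to 20 rows; each row shifts and turns the commanded pose from where the row before left it, along the tool's axes as they then stand; what a row does not reach is not made up. A row lasts 1/12 s, in which the tool goes at most 41.7 mm and 7.16 degrees, less where a joint would pass 70% of its speed; a pose out of reach is approached as far as the arm can. A call is refused whole if a number of a shift passes 4.17 or a number of a turn 0.125, either way. A call with a gripper value outside its range is refused whole. The fingers move at their own pace and stop on an object; the grip force is fixed at half the most. Time passes only in rows, so rows that do not move let the fingers close. It gives the time, the measured TCP pose, the force, the opening and the grip force at its end, in the units of the state.
- state(): the state, without advancing time (a new reading comes with each control period).
- grab_frame(name): name is "side" or "top" or "wrist"; returns a dict with "color" (400x640x3 uint8, blue, green, red), "depth" (400x640 float32, m along the optical axis (not along the pixel's ray), 0 where there is no reading), "fx", "fy", "cx", "cy" (pixels), "R" (3x3) and "t" (3): a world point X has camera coordinates R X + t. Camera axes: x right, y down, z forward; pixel columns grow to the right and rows downward; lengths in m; the calibration is good to about 2 mm. A picture is of the moment at which its call begins.
- job_done(): hands the job in; it is judged then, once.
Trained networks look in a picture, given as the dict that the camera call returned (one of the last four; its "shot" number tells which), for a name from the list of things; names that differ only in an ending like _2 or _b are one class to them, and where a whole thing is asked for, a point or a joint stands for the part that bears it (a point fixed in the world has none). Each returns a list of dicts, best first, with "p" (0 to 1); they miss things now and then, are a little off and sometimes report something else, mostly with a low value. They report only what shows in the picture. A call takes as long as a camera call.
- recognise(name, picture): "rect" ([centre column, centre row, width, height] in pixels, round what is visible of it).
- regions_of(name, picture): "pixels" (400x640 bool, what is visible of it) and "rect" ([centre column, centre row, width, height] in pixels, round what is visible of it).
The state is a dict: "time": time; "joint_pos": joint angles; "joint_vel": joint speeds; "joint_efforts": joint torques, N m; "tool_pos": TCP position; "tool_rot": TCP orientation; "contact_force": force on the tool from outside, world axes, zero at the start; "ft_torque": the same for the moment, N m; "gripper_width": opening from 0.0 (shut) to 1.0 (fully open); "grasp_force": force on a finger pad.
Only numpy, scipy, OpenCV 4.12 (cv2) and the standard library are available. Lean on these libraries where they do the work, as an engineer would, in place of code of your own. Each camera call takes 0.05 s, during which the arm holds its last target. There are 200 camera calls.

## Working session

There is one attempt and no reset: what is moved stays moved. The work goes in short steps, Python scripts to look and compute and a tool call to move; the robot and the scene stay as the last step left them, time stands still between calls to the robot, and variables do not carry over. Pictures are saved under pics/ and viewed, at most 10 in all, crops included, and the job is handed in when it is done.

Besides the shell and the picture viewer there is one more tool, called after "Call:" by a JSON object that holds its "fn" and its "kwargs", one argument or row to a line. jog_arm: Moves the arm, as the interface text tells. Its arguments: {"type":"object","properties":{"moves":{"type":"array"}},"required":["moves"]}

```bash
mkdir -p pics; cat > h.py <<'E'
from plant import *
import numpy as np, cv2
from scipy.spatial.transform import Rotation as Ro
def world(f,u,v,z=None):
    d=np.array([(u-f["cx"])/f["fx"],(v-f["cy"])/f["fy"],1.0]); R=np.array(f["R"]);t=np.array(f["t"])
    c=-R.T@t; r=R.T@d
    if z is not None: return c+r*(z-c[2])/r[2]
    D=f["depth"][int(round(v))-1:int(round(v))+2,int(round(u))-1:int(round(u))+2]; D=D[D>0]
    return c+r*np.median(D) if len(D) else None
E
cat > a.py <<'E'
from h import *
np.set_printoptions(precision=4,suppress=True)
s=state();print(s["time"],s["tool_pos"],s["tool_rot"],s["contact_force"])
for n in ["top","side"]:
    f=grab_frame(n);cv2.imwrite(f"pics/{n}1.png",f["color"]);R=np.array(f["R"]);print(n,-R.T@np.array(f["t"]),R[2])
    for k in ["strip","main_switch","main_on_end","main_off_end","reset_button","reset_top","outlet_switch_a","outlet_a_on_end","main_module"]:
        for d in recognise(k,f)[:3]:
            u,v=d["rect"][:2];print(k,round(d["p"],2),np.round(d["rect"],1),world(f,u,v))
E
python3 a.py
```

```text
0.0 [ 0.1653 -0.6021  0.2301] [-0.001   0.991   0.1335 -0.    ] [ 0.6048  0.3699 -0.7367]
top [0.4828 0.0919 1.25  ] [ 0.0887 -0.006  -0.996 ]
strip 0.66 [298.5 222.5 126.4  71. ] [0.5317 0.1437 0.0382]
main_switch 0.62 [286.1 232.8  17.9  21.7] [0.5031 0.1759 0.052 ]
main_on_end 0.83 [286.  230.9  15.8  31.1] [0.5082 0.1762 0.053 ]
main_off_end 0.75 [286.5 235.1  17.2  22.4] [0.4969 0.1745 0.055 ]
outlet_switch_a 0.8 [258.  240.1  14.8  24.9] [0.4827 0.2512 0.0497]
outlet_switch_a 0.58 [341.9 221.6  19.9  28.3] [0.5349 0.0264 0.055 ]
outlet_a_on_end 0.7 [343.1 220.6  18.2  26.4] [0.5377 0.0231 0.0544]
outlet_a_on_end 0.49 [298.4 221.5 122.5  72.2] [0.5345 0.144  0.0384]
main_module 0.72 [284.8 225.4  35.3  48.1] [0.5229 0.1797 0.0525]
side [0.1836 0.7073 0.9175] [ 0.3422 -0.5584 -0.7557]
strip 0.69 [309.8 248.7  92.8  97.4] [0.5075 0.2092 0.0469]
main_switch 0.85 [318.5 238.8  26.4  15.2] [0.5033 0.1768 0.053 ]
main_switch 0.72 [305.4 264.   31.5  20.2] [0.4898 0.2551 0.0547]
main_on_end 0.32 [308.2 242.1  53.8  37.1] [0.52   0.1971 0.0503]
main_off_end 0.93 [316.1 239.4  31.3  16.5] [0.5081 0.1801 0.0506]
main_off_end 0.23 [328.3 215.6  12.4  13.5] [0.519  0.1057 0.0583]
reset_button 0.46 [328.  215.8  12.7  10.2] [0.5195 0.1064 0.0579]
reset_top 0.44 [307.4 238.6  56.7  37.4] [0.5266 0.1906 0.0521]
outlet_switch_a 0.77 [307.1 267.4  28.1  25.1] [0.4829 0.2584 0.0504]
outlet_switch_a 0.68 [337.6 195.2  26.7   9.8] [0.5358 0.031  0.055 ]
outlet_a_on_end 0.82 [338.1 194.4  22.9  12.3] [0.5367 0.0267 0.0535]
main_module 0.73 [307.5 241.2  55.8  39.9] [0.5226 0.1963 0.0511]
```

```bash
cat > b.py <<'E'
import cv2,numpy as np
a=cv2.imread("pics/top1.png")[165:285,200:400];b=cv2.imread("pics/side1.png")[170:320,230:390]
a=cv2.resize(a,None,fx=3.9,fy=3.9,interpolation=2)[:, :];b=cv2.resize(b,(0,0),fx=2,fy=2)
cv2.imwrite("pics/topc.png",a[:600,:800]);cv2.imwrite("pics/sidec.png",cv2.resize(cv2.imread("pics/side1.png")[150:330,210:430],None,fx=3.3,fy=3.3,interpolation=2))
E
python3 b.py
python3 - <<'E'
from h import *
np.set_printoptions(precision=4,suppress=True)
for n in ["top","side"]:
    f=grab_frame(n);h=cv2.cvtColor(f["color"],cv2.COLOR_BGR2HSV)
    for nm,lo,hi,z in [("yellow",(20,120,90),(35,255,255),.058),("red",(0,140,60),(8,255,255),.054),("red2",(172,140,60),(180,255,255),.054)]:
        m=cv2.inRange(h,lo,hi);k,l,st,c=cv2.connectedComponentsWithStats(m)
        for i in range(1,k):
            if st[i,4]>25:
                p=world(f,*c[i],z);print(n,nm,st[i],c[i],p,world(f,*c[i]))
E
```

```text
top yellow [ 79 140  22  23 358] [ 89.1145 150.7486] [0.7182 0.713  0.058 ] [0.7204 0.7185 0.0473]
top yellow [299 198  19  13 167] [308.1377 204.2036] [0.5804 0.1177 0.058 ] [0.5816 0.118  0.0436]
top yellow [308 219  12  13 117] [313.2564 225.3162] [0.5239 0.1032 0.058 ] [0.5239 0.1032 0.057 ]
top red [271 205  19  13 168] [280.1726 210.744 ] [0.5622 0.1928 0.054 ] [0.5628 0.1937 0.044 ]
top red [276 219  18  27 279] [284.9283 231.6272] [0.5062 0.179  0.054 ] [0.5062 0.1792 0.0507]
top red [313 353  69  47 886] [339.9526 372.8194] [0.14   0.0283 0.054 ] [0.2254 0.0442 0.3516]
side yellow [297 203  16  16 156] [305.0385 210.7628] [0.5772 0.1245 0.058 ] [0.5825 0.1168 0.0466]
side yellow [321 210  12  11 108] [326.7593 214.8981] [0.5236 0.1057 0.058 ] [0.5237 0.1055 0.0577]
side yellow [ 56 373  31  27 665] [ 71.2632 387.4677] [0.7089 0.7246 0.058 ] [0.7147 0.7248 0.0486]
side red [ 543    0   91   28 1530] [591.4837   9.5346] [ 0.164  -1.4849  0.054 ] [0.1778 0.0595 0.6624]
side red [625   0  15  28 205] [634.5122  15.7659] [-0.0003 -1.5286  0.054 ] [0.1296 0.0501 0.6637]
side red [
[... 495 characters left out ...]
0582 0.2663]
side red [287 226  16  17 174] [294.431  233.9425] [0.5603 0.1973 0.054 ] [0.5642 0.192  0.0451]
side red [303 231  28  15 242] [316.3058 238.3058] [0.5082 0.1791 0.054 ] [0.5097 0.1766 0.05  ]
side red [ 492  257   96   82 4581] [539.1877 302.3905] [0.0047 0.0577 0.054 ] [0.0074 0.0677 0.0672]
side red [623 257  17  21  62] [632.871 267.871] [-0.1585 -0.1531  0.054 ] [-0.0796  0.0454  0.2532]
side red [132 261  13   6  37] [137.4865 263.6216] [0.8164 0.465  0.054 ] [0.8374 0.457  0.0254]
side red [ 53 314  38  34 731] [ 73.2367 332.7004] [0.7997 0.6526 0.054 ] [0.7997 0.6526 0.0539]
side red [ 57 317   9   9  42] [ 61.4524 321.4048] [0.8411 0.6499 0.054 ] [0.8414 0.6499 0.0536]
```

View pics/topc.png

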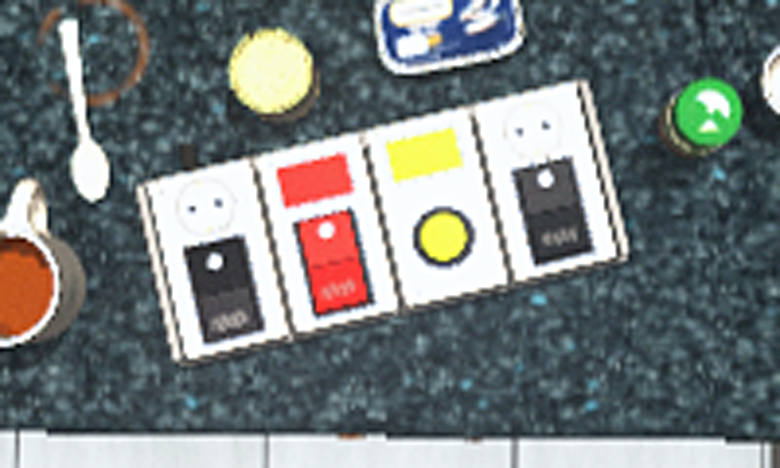

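View pics/sidec.png

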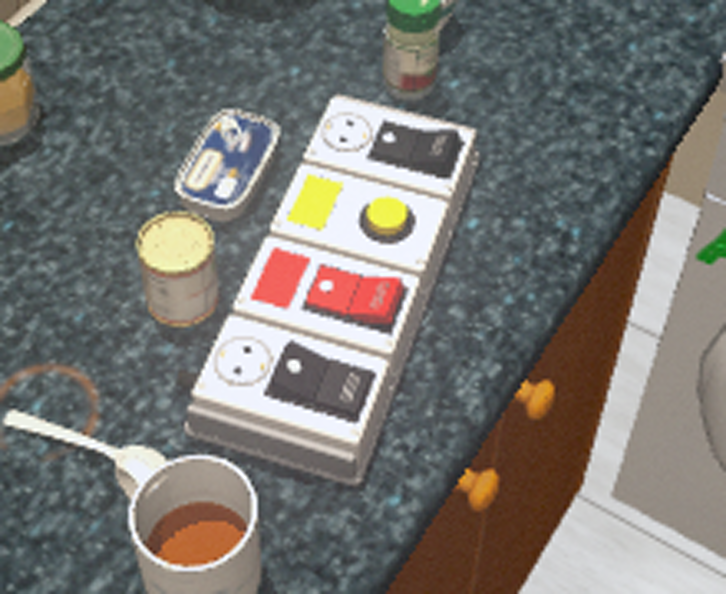

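The top view crop shows the modules from left to right as outlet, red main, yellow reset, outlet. The red rocker is at about pixel (286,232) and the yellow button at about (313,225), and the side view shows the same order. The button is at (0.524, 0.1045) and the yaw is about 0.228, so the red pivot should be near (0.506, 0.180). That agrees with the measured red centroid.

Call:
{"fn": "jog_arm", "kwargs": {
  "moves": [
    [[0,0,0,0,0,0,0.04],[0,2.8,-1.6,0,0,0,0],[0,2.8,-1.6,0,0,0,0],[0,2.8,-1.6,0,0,0,0],[0,2.8,-1.6,0,0,0,0],[0,2.8,-1.6,0,0,0,0],[0,2.8,-1.6,0,0,0,0],[0,2.8,-1.6,0,0,0,0],[0,2.8,-1.6,0,0,0,0],[0,2.8,-1.6,0,0,0,0],[0,2.8,-1.6,0,0,0,0],[0,1.0,-2.5,0,0,0,0],[0,1.0,-2.5,0,0,0,0],[0,1.0,-2.5,0,0,0,0],[0,1.0,-2.5,0,0,0,0],[0,1.0,-2.5,0,0,0,0],[0,1.0,-2.5,0,0,0,0],[0,1.0,-2.5,0,0,0,0],[0,1.0,-2.5,0,0,0,0],[0,0,0,0,0,0,0]]
  ]
}}

```text
time: 2.77
tool_pos: [0.4352, -0.1673, 0.2314]
tool_rot: [-0.001, 0.993, 0.116, 0.001]
contact_force: [-0.4, 0.4, 0.6]
gripper_width: 0.002
grasp_force: 0.0
```

Call:
{"fn": "jog_arm", "kwargs": {
  "moves": [
    [[0,1.07,-2.69,0,0,0,0],[0,1.07,-2.69,0,0,0,0],[0,1.07,-2.69,0,0,0,0],[0,1.07,-2.69,0,0,0,0],[0,1.07,-2.69,0,0,0,0],[0,1.07,-2.69,0,0,0,0],[0,1.07,-2.69,0,0,0,0],[0,1.07,-2.69,0,0,0,0],[0,1.07,-2.69,0,0,0,0],[0,1.07,-2.69,0,0,0,0],[0,1.07,-2.69,0,0,0,0],[0,1.07,-2.69,0,0,0,0],[0,0,0,2.5,0,0,0],[0,0,0,2.5,0,0,0],[0,0,0,2.5,0,0,0],[0,0,0,2.5,0,0,0],[0,0,0,2.5,0,0,0],[0,0,0,0,0,0,0],[0,0,0,0,0,0,0]]
  ]
}}

```text
time: 4.35
tool_pos: [0.4861, 0.1722, 0.1051]
tool_rot: [0.0, 0.994, 0.113, -0.002]
contact_force: [0.2, 0.0, 0.8]
gripper_width: -0.0
grasp_force: 0.0
```

```bash
python3 - <<'E'
from h import *
np.set_printoptions(precision=4,suppress=True)
f=grab_frame("wrist");cv2.imwrite("pics/w1.png",f["color"])
for k in ["main_switch","main_off_end","reset_button"]:
    for d in regions_of(k,f)[:2]:
        ys,xs=np.nonzero(d["pixels"]);P=[world(f,x,y,.055) for x,y in cv2.boxPoints(cv2.minAreaRect(np.c_[xs,ys].astype(np.float32)))]
        print(k,round(d["p"],2),d["rect"],world(f,xs.mean(),ys.mean(),.055),world(f,xs.mean(),ys.mean()));print(np.array(P)[:,:2])
E
```

```text
main_switch 0.57 [318.8, 190.7, 62.0, 103.0] [0.5094 0.1784 0.055 ] [0.5081 0.1781 0.0503]
[[0.536  0.2028]
 [0.5439 0.1689]
 [0.4792 0.152 ]
 [0.4704 0.1897]]
main_off_end 0.94 [318.1, 188.5, 58.9, 105.2] [0.5093 0.1783 0.055 ] [0.508  0.178  0.0503]
[[0.5355 0.203 ]
 [0.5441 0.1696]
 [0.4801 0.1515]
 [0.4705 0.1886]]
reset_button 0.79 [444.3, 192.0, 53.4, 52.4] [0.5263 0.1034 0.055 ] [0.5266 0.1041 0.0566]
[[0.5214 0.1255]
 [0.5481 0.1112]
 [0.5317 0.0813]
 [0.5033 0.0951]]
reset_button 0.37 [193.4, 193.8, 81.2, 98.5] [0.4917 0.2524 0.055 ] [0.4906 0.2533 0.0521]
[[0.514  0.2803]
 [0.5276 0.2418]
 [0.4632 0.2256]
 [0.4476 0.2681]]
```

View pics/w1.png

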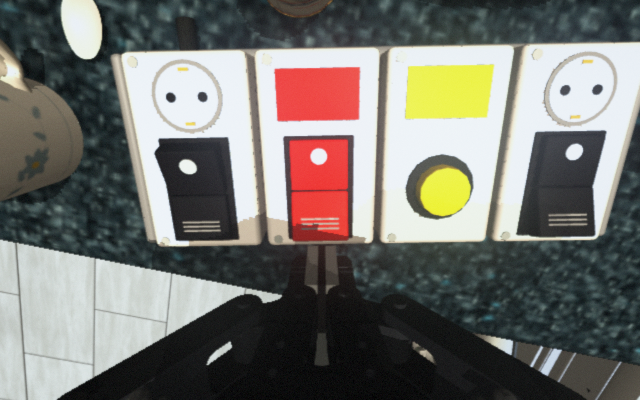

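The wrist view shows the closed fingertip in line with the red rocker's ridged end. The rocker is at about (319,188) and the button at (444,190), which match the measured points. I'll press the off end now.

Call:
{"fn": "jog_arm", "kwargs": {
  "moves": [
    [[0,0.1,-0.25,0,0,0,0],[0,0,0,1,0,0,0],[0,0,0,1,0,0,0],[0,0,0,1,0,0,0],[0,0,0,1,0,0,0],[0,0,0,0.3,0,0,0],[0,0,0,0.2,0,0,0],[0,0,0,0.2,0,0,0],[0,0,0,0.2,0,0,0],[0,0,0,0.2,0,0,0],[0,0,0,0.1,0,0,0],[0,0,0,0,0,0,0]]
  ]
}}

```text
time: 5.55
tool_pos: [0.4874, 0.1754, 0.0543]
tool_rot: [0.0, 0.994, 0.114, 0.0]
contact_force: [-0.2, 0.1, 1.4]
gripper_width: 0.002
grasp_force: 0.5
```

Call:
{"fn": "jog_arm", "kwargs": {
  "moves": [
    [[0,0,0,0.1,0,0,0],[0,0,0,0.1,0,0,0],[0,0,0,0.1,0,0,0],[0,0,0,0,0,0,0]]
  ]
}}

```text
time: 5.88
tool_pos: [0.4873, 0.1754, 0.0518]
tool_rot: [0.0, 0.994, 0.114, -0.0]
contact_force: [-4.0, -1.6, 6.3]
gripper_width: -0.002
grasp_force: 3.3
```

Call:
{"fn": "jog_arm", "kwargs": {
  "moves": [
    [[0,0,0,0.1,0,0,0],[0,0,0,0,0,0,0]]
  ]
}}

```text
time: 6.05
tool_pos: [0.4873, 0.1754, 0.0518]
tool_rot: [0.0, 0.994, 0.114, -0.001]
contact_force: [-7.3, -1.1, 12.8]
gripper_width: 0.0
grasp_force: 6.2
```

Call:
{"fn": "jog_arm", "kwargs": {
  "moves": [
    [[0,0,0,-0.5,0,0,0],[0,0,0,-1,0,0,0],[0,0,0,-1,0,0,0],[0,0,0,-1,0,0,0],[0,0,0,-1,0,0,0],[0,0,1.56,0,0,0,0],[0,0,1.56,0,0,0,0],[0,0,1.56,0,0,0,0],[0,1,1.56,0,0,0,0],[0,1.08,1.56,0,0,0,0],[0,0,0,0,0,0,0],[0,0,0,0,0,0,0]]
  ]
}}

```text
time: 7.05
tool_pos: [0.5259, 0.1037, 0.0962]
tool_rot: [-0.0, 0.994, 0.113, 0.0]
contact_force: [0.0, 0.4, -0.7]
gripper_width: 0.001
grasp_force: 0.0
```

```bash
python3 - <<'E'
from h import *
f=grab_frame("side");g=grab_frame("wrist")
a=cv2.resize(f["color"][170:300,250:410],(400,325));b=cv2.resize(g["color"][20:280,140:540],(400,260))
cv2.imwrite("pics/c2.png",np.vstack([a,b]))
E
```

```text
(no output)
```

View pics/c2.png

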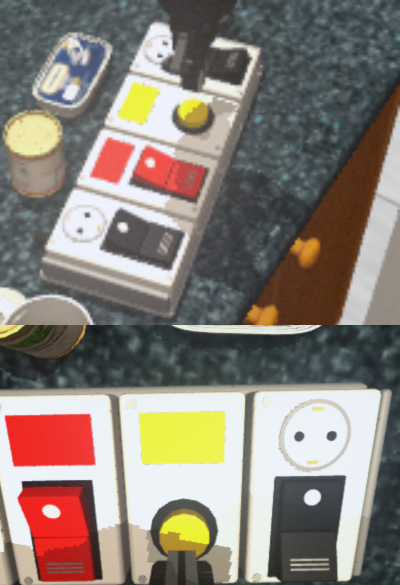

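The red rocker's white-dot end is now raised, so the main switch is off. The fingertip is over the yellow button, which shows at about (185,533) in the wrist crop. Next is the reset.

Call:
{"fn": "jog_arm", "kwargs": {
  "moves": [
    [[0,0,0,1,0,0,0],[0,0,0,1,0,0,0],[0,0,0,1,0,0,0],[0,0,0,0.6,0,0,0],[0,0,0,0.2,0,0,0],[0,0,0,0.2,0,0,0],[0,0,0,0.2,0,0,0],[0,0,0,0.2,0,0,0],[0,0,0,0.2,0,0,0],[0,0,0,0,0,0,0]]
  ]
}}

```text
time: 7.98
tool_pos: [0.5252, 0.1043, 0.0518]
tool_rot: [-0.0, 0.994, 0.114, -0.001]
contact_force: [-11.6, -0.1, 17.9]
gripper_width: 0.005
grasp_force: 8.9
```

Call:
{"fn": "jog_arm", "kwargs": {
  "moves": [
    [[0,0,0,-0.5,0,0,0],[0,0,0,-1,0,0,0],[0,0,0,-1,0,0,0],[0,0,0,-1,0,0,0],[0,0,0,-1.2,0,0,0],[0,0,0,0,0,0,0],[0,0.42,-1.56,0,0,0,0],[0,0.42,-1.56,0,0,0,0],[0,0.42,-1.56,0,0,0,0],[0,0.42,-1.56,0,0,0,0],[0,0.42,-1.56,0,0,0,0],[0,0,0,0,0,0,0],[0,0,0,0,0,0,0]]
  ]
}}

```text
time: 9.07
tool_pos: [0.528, 0.1851, 0.0962]
tool_rot: [0.0, 0.993, 0.114, -0.0]
contact_force: [-0.2, -0.6, 0.2]
gripper_width: -0.004
grasp_force: 0.0
```

```bash
python3 - <<'E'
from h import *
f=grab_frame("side");g=grab_frame("wrist")
a=cv2.resize(f["color"][170:300,250:410],(400,325));b=cv2.resize(g["color"][20:280,140:540],(400,260))
cv2.imwrite("pics/c3.png",np.vstack([a,b]))
h=cv2.cvtColor(f["color"],cv2.COLOR_BGR2HSV)[205:225,318:340];print(state()["tool_pos"])
for dd in recognise("reset_top",f)[:1]+recognise("reset_button",g)[:1]: print(dd)
E
```

```text
[0.52801176 0.18428969 0.09615452]
{'rect': [327.2, 216.8, 10.6, 12.1], 'p': 0.51}
{'rect': [446.0, 259.6, 52.2, 52.5], 'p': 0.78}
```

View pics/c3.png

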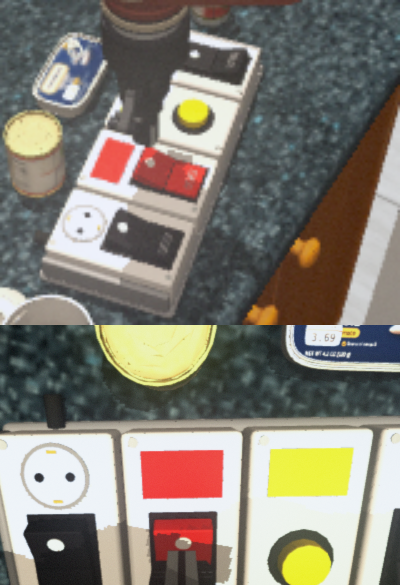

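The button is back up and the red rocker is still off. The fingertip is over its white dot, at about (183,545) in the wrist crop, so I'll press it on.

Call:
{"fn": "jog_arm", "kwargs": {
  "moves": [
    [[0,0,0,1,0,0,0],[0,0,0,1,0,0,0],[0,0,0,1,0,0,0],[0,0,0,0.4,0,0,0],[0,0,0,0.2,0,0,0],[0,0,0,0.2,0,0,0],[0,0,0,0.2,0,0,0],[0,0,0,0.2,0,0,0],[0,0,0,0.2,0,0,0],[0,0,0,0.15,0,0,0],[0,0,0,0,0,0,0]]
  ]
}}

```text
time: 10.18
tool_pos: [0.5286, 0.1851, 0.0519]
tool_rot: [-0.0, 0.994, 0.114, 0.0]
contact_force: [-0.5, -0.1, 5.9]
gripper_width: 0.001
grasp_force: 3.1
```

Call:
{"fn": "jog_arm", "kwargs": {
  "moves": [
    [[0,0,0,0.15,0,0,0],[0,0,0,0,0,0,0],[0,0,0,-0.5,0,0,0],[0,0,0,-1,0,0,0],[0,0,0,-2,0,0,0],[0,0,0,-2,0,0,0],[0,0,0,-2,0,0,0],[0,0,0,-2,0,0,0],[0,0,0,-2,0,0,0],[0,0,0,-2,0,0,0],[0,0,0,0,0,0,0],[0,0,0,0,0,0,0]]
  ]
}}

```text
time: 11.18
tool_pos: [0.5284, 0.185, 0.1854]
tool_rot: [-0.0, 0.994, 0.114, 0.001]
contact_force: [0.1, 0.5, -0.6]
gripper_width: 0.0
grasp_force: 0.0
```

```bash
python3 - <<'E'
from h import *
f=grab_frame("side");g=grab_frame("wrist")
a=cv2.resize(f["color"][170:300,250:410],(400,325));b=cv2.resize(g["color"],(400,250))
cv2.imwrite("pics/c4.png",np.vstack([a,b]))
E
```

```text
(no output)
```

View pics/c4.png

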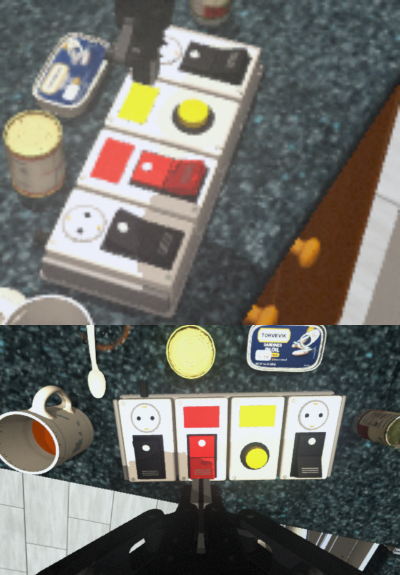

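The red rocker is on again with its dot end down, the button is up, and the outlets and the things around the strip are unchanged. I'll hand it in.

```bash
python3 -c "
from plant import *
print(job_done())"
```

```text
the job is handed in; nothing more can be done
None
```

I pressed the main switch off, pushed the reset fully in and let it come back up, then pressed the main switch on again; the final pictures show the outlet switches and surrounding things unchanged, and I handed the job in at about 11 s of the 42 s allowed.

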